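Unlatch and open the gate of the toy pen

TASK

Open the gate of the little wooden toy pen: gently press the steel thumb piece down just until you feel its stop, which lifts the latch bar out of its catch, keep it down while you draw the gate out of the catch towards the robot's side, then swing the gate wide open, about square to the fence or farther, and leave it standing there. Do not force the latch or the gate, and leave the wooden animal, the tape roll and the stapler where they are.

Things in the scene. Friction and masses are not known exactly. Their poses are not given: they have to be found in the camera images.
- pen: fixed open-topped toy pen of light wood, 260 mm wide (y), 200 mm deep (x), fence 77 mm high, front posts 114 mm high. Origin on the table under the middle of the gateway; own x points into the pen, -x outside in front of it, z up. Turned by up to 0.3 rad either way. On the front post at its own -y a U-shaped steel catch holds the latch bar behind a lip 16.5 mm high
- hinge (a point): point on the upright hinge axis of the gate, at the pen's own x = 0, y = +98.5 mm, 52 mm above the table
- gate (a joint): hinge of the gate, rad: 0 shut, grows as it swings outward (clockwise seen from above, towards the pen's own -x), stop at 1.75. The gate is 193 mm wide, 12 mm thick, 74 mm high, at mid height 16 to 90 mm above the table; light friction (about 0.3 N at the thumb piece) keeps it where it is left. Latched, it gives about 0.02 rad; the bar is past the catch at 0.12 rad
- thumb_mid (a point): point fixed to the pen, 100 mm above the table, 40 mm in front of the shut gate's plane, 78.5 mm from the hinge axis along it. Gate shut, the middle of the thumb piece's floor lies at this x, y, at this height only if the gate is hung at mid height: gate, latch and catch hang up to 12 mm higher or lower. Thumb piece: steel dish, 49 x 44 mm inside, rim 5 to 7 mm high
- toy_center (a point): centre of the flat wooden animal, 18 x 68 x 76 mm, standing in the pen; to be left alone
- kraft_center (a point): centre of the brown tape roll, 68 mm across, 24 mm high, beside the pen; to be left alone
- stap_center (a point): centre of the stapler, 34 x 146 x 46 mm, beside the pen; to be left alone
- pivot_mid (a point): point fixed to the pen, where the latch lever's pivot lies when the gate is shut and hung at mid height. Pressing the thumb piece (only the bar's weight, 2.0 to 3.4 N at its middle, resists) lifts the bar at the lever's other end; the bar clears the catch about 2 mm before a hard stop, which comes 13 to 14 mm below the rest height. Let go, it falls back

How it is judged:
By the outcome, as a careful person would: the job done as asked, in the order asked, and still so for the second after the job is handed in, with the robot touching nothing.
It also fails if it takes over 48 s, if anything falls off the work surface, if the arm or the gripper's body presses on something with over 40 N, if the wrist force passes 120 N, or if a joint passes its speed limit or range.

ROBOT

A 6-joint arm with a two-finger parallel gripper is mounted at the origin on a cart in front of the work surface, level with it; the furniture and walls round the work are solid. World frame = base frame: x ahead of the robot, y to its left, z up, the work surface at z = 0. Lengths are in mm, angles in rad, forces in N, time in s.
With the tool pointing down it reaches from about 325 to 875 mm from the base axis. Payload 4.4 kg.
Tool frame: the origin (TCP) lies on the centre line of the jaws, within the pads' length; the fingertips stand ahead of it and the grasp point (between the pads) lies 6 mm ahead of it (ctrl.tcp_to_tips is the z of the fingertips in the tool frame, in mm); z points along the fingers, y is the line along which they close (so a half turn about z gives the same grasp; the last joint's range is limited). The gripper opens to 85 mm and grips with 20 to 120 N. Pads are 22 mm wide; open, the fingers measure 114 mm over their backs; the gripper's body (76 mm by 85 mm) begins 54 mm behind the grasp point. The pads swing forward as they close: fully open they stand 13 mm farther back than shut.
Start: joints at [-1.433, 0.207, 1.542, -0, 1.393, -0.15], TCP at [163.749, -551.193, 256.282] pointing down, gripper open.
Joint ranges: [-2.73, 2.73], [-0.86, 2.22], [0.23, 2.46], [-1.11, 4.25], [0.08, 2.63], [-2.82, 2.82]. Speed limits (rad/s): [2.79, 2.79, 3.14, 3.14, 3.14, 3.14].

INTERFACE

Orientations are given as a 3x3 rotation matrix whose columns are the frame's x, y, z axes.
In Python, from plant import ctrl, sensors, optics gives the robot as it stands. Calls block until the motion is done:
- ctrl.move_ptp(position, orientation): joint-space move of the TCP to a pose.
- ctrl.move_l(position, rot=None, vel=150, threshold=None): straight line of the TCP; rot=None keeps the orientation; vel is the mean speed in mm/s. With threshold (N) it stops when the force on the tool has changed by that much, and returns True; else False.
- ctrl.set_joints(angles): joint-space move.
- ctrl.gripper_to(opening, force=None): finger opening in mm; force is the grip in N (None keeps the last); returns when the fingers have stopped.
- ctrl.hold(seconds).
- ctrl.solve_ik(position, orientation): joint angles nearest the present ones, or None.
- sensors.read_state(): the state.
- optics.grab_frame(name): name is "scene" or "top"; returns (picture, depth): 480x640x3 uint8, red, green, blue; 480x640 float32, mm along the optical axis (not along the pixel's ray), 0 where there is no reading.
- optics.camera_params(name): a dict with "mtx" (3x3 intrinsics, pixels), "k1" (the pictures are not rectified: a ray, as slopes to the right and down, at radius r is drawn at 1 + k1 r^2 times it, then the intrinsics apply), "R" (3x3) and "t" (3): a world point X has camera coordinates R X + t. Camera axes: x right, y down, z forward; pixel columns grow to the right and rows downward; lengths in mm; the calibration is good to about 2 mm. A picture is of the moment at which its call begins. camera_params takes no time and is no camera call.
A pose or a line that the arm cannot do raises ctrl.MotionError and nothing moves.
- ctrl.finish_job(): hands the job in; it is judged then, once.
The state is a dict: "t": time; "q": joint angles; "qvel": joint speeds; "tau": joint torques, N m; "eef_pos": TCP position; "eef_rot": TCP orientation; "force": force on the tool from outside, world axes, zero at the start; "wrist_torque": the same for the moment, N m; "grip_width": finger opening in mm; "grasp_force": force on a finger pad.
Only numpy, scipy, OpenCV 4.12 (cv2) and the standard library are available. Lean on these libraries where they do the work, as an engineer would, in place of code of your own. Each camera call takes 0.05 s, during which the arm holds its last target. There are 200 camera calls.

## Working session

There is one attempt and no reset: what is moved stays moved. The work goes in short steps, each a Python script; the robot and the scene stay as the last script left them, time stands still between calls to the robot, and variables do not carry over. Pictures are saved under pics/ and viewed, at most 10 in all, crops included, and the job is handed in when it is done.

```bash
ls; mkdir -p pics; python3 - <<'E'
from plant import ctrl,sensors,optics
import cv2,numpy as np
for n in("scene","top"):
    p,d=optics.grab_frame(n); cv2.imwrite(f"pics/{n}0.png",p[:,:,::-1]); np.savez(f"{n}0.npz",p=p,d=d)
    c=optics.camera_params(n); print(n,c, (d>0).mean(), -np.array(c["R"]).T@np.array(c["t"]))
print(ctrl.tcp_to_tips, sensors.read_state())
E
```

```text
pics
scene {'mtx': array([[478.36718431,   0.        , 319.69486807],
       [  0.        , 478.36718431, 243.57563762],
       [  0.        ,   0.        ,   1.        ]]), 'k1': -0.05373268875256621, 'R': array([[-8.82492972e-01, -4.70324836e-01,  8.38510969e-04],
       [-2.90983411e-01,  5.44583687e-01, -7.86611252e-01],
       [ 3.69506169e-01, -6.94422895e-01, -6.17448002e-01]]), 't': array([600.2820397 , 235.29388612, 853.43317072])} 0.9676432291666667 [282.86247786 746.83387249 711.5320811 ]
top {'mtx': array([[471.52140644,   0.        , 315.08953635],
       [  0.        , 471.52140644, 235.91949591],
       [  0.        ,   0.        ,   1.        ]]), 'k1': -0.08673012955557961, 'R': array([[-0.00716625, -0.99967471, -0.02447696],
       [-0.99824   ,  0.00859269, -0.05867772],
       [ 0.05886896,  0.02401339, -0.99797685]]), 't': array([  50.43811677,  662.42334057, 1027.7999714 ])} 0.9959147135416667 [ 601.11340948   20.04875672 1065.8246494 ]
25.0 {'t': 0.1, 'q': array([-1.43249185e+00,  2.07385160e-01,  1.54284649e+00,  7.95602256e-06,
        1.39348693e+00, -1.50515975e-01]), 'qvel': array([-0.00092417, -0.00205802, -0.00491247, -0.00168029,  0.00011888,
       -0.00093586]), 'tau': array([-7.99680111e-04, -3.84091616e+01, -2.92548877e+01, -3.44528335e-04,
        4.90694292e-03, -1.02578733e-05]), 'eef_pos': array([ 163.66535027, -550.54450659,  255.19642305]), 'eef_rot': array([[ 9.58580951e-01,  2.84820081e-01, -2.85331693e-04],
       [ 2.84820037e-01, -9.58578692e-01,  2.10670248e-03],
       [ 3.26518290e-04, -2.10071305e-03, -9.99997740e-01]]), 'force': array([-0.19790372,  0.38828994,  0.00178845]), 'wrist_torque': array([-0.01185298, -0.01311879,  0.00428203]), 'grasp_force': 0.0, 'grip_width': 85.26049055317692}
```

View pics/scene0.png

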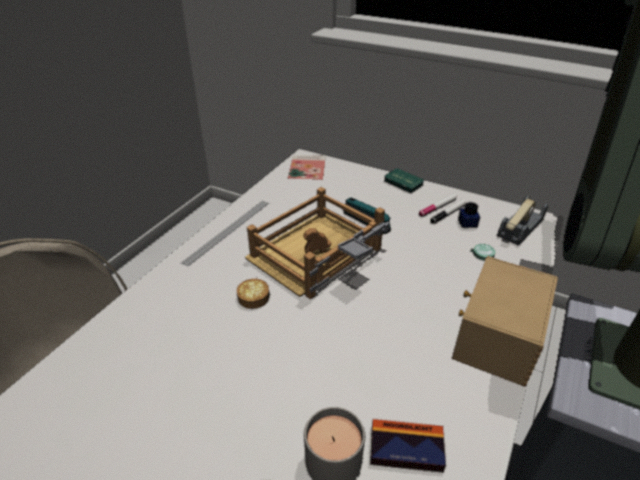

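View pics/top0.png

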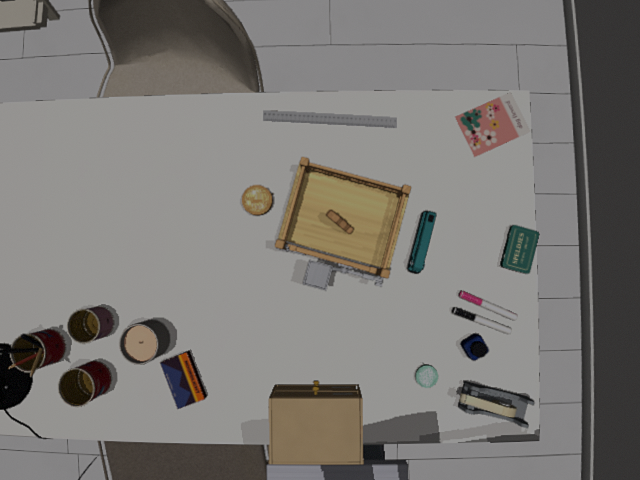

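The pen is in the top view with front posts at about (282,243) and (386,268) and the thumb piece at about (318,273). The stapler is at (422,242), the tape roll at (257,200), the animal at (340,221). A tall box stands near the robot at (315,425). Next I zoom in and measure.

```bash
cat > h.py <<'E'
import numpy as np,cv2
from plant import ctrl,sensors,optics
def und(n,uv):
    c=optics.camera_params(n); K=np.array(c["mtx"])
    return cv2.undistortPoints(np.array(uv,float).reshape(-1,1,2),K,np.array([c["k1"],0,0,0,0])).reshape(-1,2),np.array(c["R"]),np.array(c["t"])
def ray(n,uv,z):
    s,R,t=und(n,uv); o=-R.T@t; d=np.c_[s,np.ones(len(s))]@R
    return o+d*((z-o[2])/d[:,2])[:,None]
def cloud(n,depth):
    v,u=np.nonzero(depth>0); s,R,t=und(n,np.c_[u,v]); z=depth[v,u][:,None]
    return u,v,(np.c_[s,np.ones(len(s))]*z-t)@R
def proj(n,X):
    c=optics.camera_params(n);R=np.array(c["R"]);t=np.array(c["t"])
    return cv2.projectPoints(np.array(X,float).reshape(-1,1,3),cv2.Rodrigues(R)[0],t,np.array(c["mtx"]),np.array([c["k1"],0,0,0,0]))[0].reshape(-1,2)
E
python3 - <<'E'
from h import *
T=np.load("top0.npz");S=np.load("scene0.npz")
a=cv2.resize(T["p"][150:300,240:440,::-1],None,fx=4,fy=4,interpolation=2)
cv2.imwrite("pics/topc.png",a)
a=cv2.resize(S["p"][180:310,230:400,::-1],None,fx=4.6,fy=4.6,interpolation=2)
cv2.imwrite("pics/scc.png",a)
print(ray("top",[(282,243),(386,268),(305,162),(406,188)],114))
for n,D in(("top",T),("scene",S)):
    u,v,X=cloud(n,D["d"])
    for (x0,x1,y0,y1) in [(430,900,-250,250)]:
        m=(X[:,0]>x0)&(X[:,0]<x1)&(X[:,1]>y0)&(X[:,1]<y1)
    H=np.histogram(X[m,2],np.arange(-10,140,6)); print(n,list(zip(H[1].astype(int),H[0])))
u,v,X=cloud("top",T["d"])
m=(u>305)&(u<335)&(v>258)&(v<290); print("thumb",np.percentile(X[m,2],[5,25,50,75,95]))
for uv in [(282,243),(386,268),(304,162),(407,188),(315,425)]:
    k=(abs(u-uv[0])<4)&(abs(v-uv[1])<4); print(uv,X[k].max(0),np.median(X[k],0))
k=(X[:,0]<450)&(X[:,0]>100)&(abs(X[:,1])<150)&(X[:,2]>50); print("box",np.percentile(X[k],[1,50,99],0))
E
```

```text
[[ 643.47226892  110.08916818  114.        ]
 [ 591.37494666  -99.29603473  114.        ]
 [ 809.01762412   62.52499516  114.        ]
 [ 753.28774298 -142.68155413  114.        ]]
top [(np.int64(-10), np.int64(176)), (np.int64(-4), np.int64(22467)), (np.int64(2), np.int64(12062)), (np.int64(8), np.int64(5317)), (np.int64(14), np.int64(106)), (np.int64(20), np.int64(484)), (np.int64(26), np.int64(312)), (np.int64(32), np.int64(259)), (np.int64(38), np.int64(631)), (np.int64(44), np.int64(377)), (np.int64(50), np.int64(36)), (np.int64(56), np.int64(32)), (np.int64(62), np.int64(82)), (np.int64(68), np.int64(172)), (np.int64(74), np.int64(833)), (np.int64(80), np.int64(471)), (np.int64(86), np.int64(505)), (np.int64(92), np.int64(204)), (np.int64(98), np.int64(404)), (np.int64(104), np.int64(111)), (np.int64(110), np.int64(142)), (np.int64(116), np.int64(33)), (np.int64(122), np.int64(0)), (np.int64(128), np.int64(0))]
scene [(np.int64(-10), np.int64(27)), (np.int64(-4), np.int64(19916)), (np.int64(2), np.int64(2729)), (np.int64(8), np.int64(1617)), (np.int64(14), np.int64(183)), (np.i
[... 560 characters left out ...]
64(128), np.int64(0))]
thumb [ -0.64889768   2.9751612   98.74868943 101.87537353 107.46800094]
(282, 243) [653.34476017 116.38974467 119.58880192] [643.51288697 110.14400046 113.63909238]
(386, 268) [597.31936019 -92.83015306 117.36809036] [ 590.32433036 -101.62143471   78.9556499 ]
(304, 162) [821.09131848  72.21076834  93.42171076] [813.88642573  65.68283971  90.5826822 ]
(407, 188) [ 778.41728543 -141.94229686   95.12699088] [ 757.1743317  -148.75936504   90.45034717]
(315, 425) [284.40748143  52.00849772 116.45109053] [277.60217088  45.85646839 113.19760604]
box [[200.24312981 -47.93884653  56.23393661]
 [274.38226379  44.43963121 112.71443106]
 [332.58262909 138.33515675 116.70144229]]
```

View pics/topc.png

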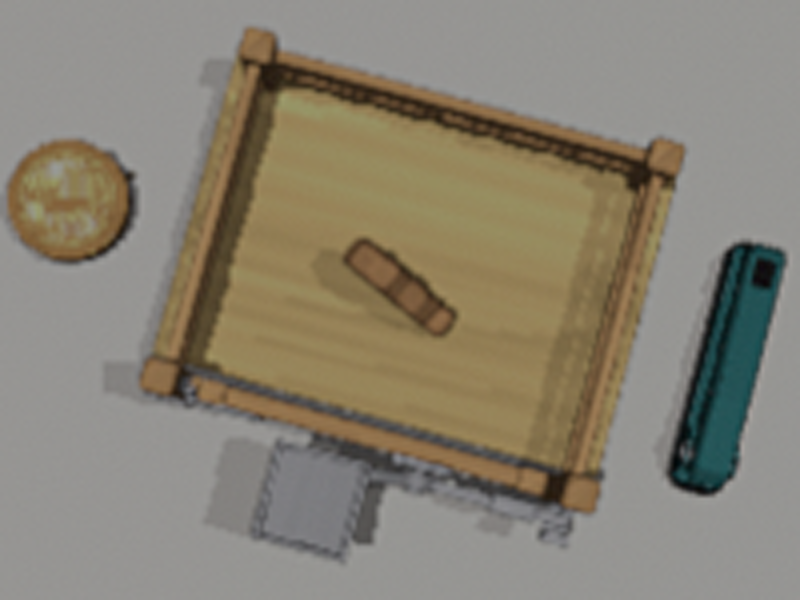

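View pics/scc.png

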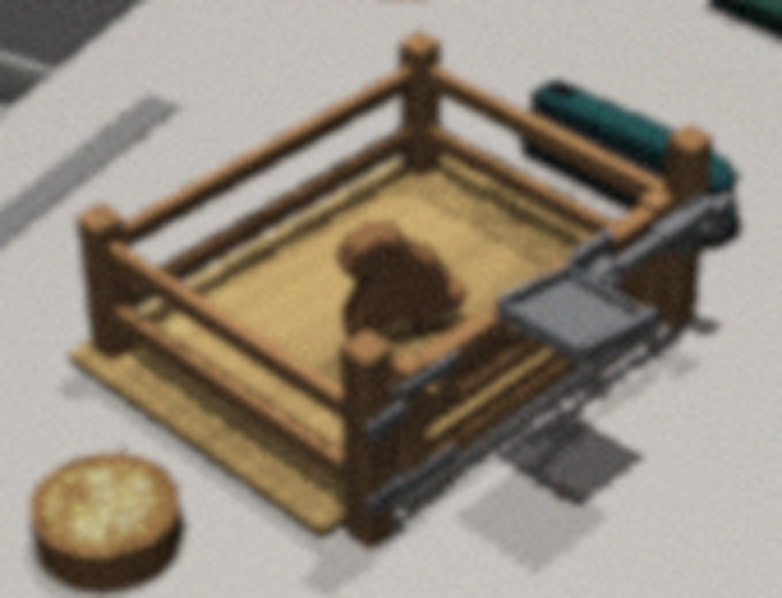

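Zoomed in, the dish's corners in the top crop are (280,443), (372,463), (345,555), (256,535), with its centre near (313,499). In the scene crop the dish centre is near (579,312). The top-view post centres are at crop (161,377) and (582,493), and the gate is shut.

```bash
python3 - <<'E'
from h import *
T=np.load("top0.npz");S=np.load("scene0.npz")
tp=lambda q:[((x+.5)/4-.5+240,(y+.5)/4-.5+150) for x,y in q]
sp=lambda q:[((x+.5)/4.6-.5+230,(y+.5)/4.6-.5+180) for x,y in q]
P=ray("top",tp([(161,377),(582,493)]),114); L,Rr=P
print(P, np.linalg.norm(L-Rr))
Pb=ray("top",tp([(258,47),(666,158)]),90);print(Pb,np.linalg.norm(Pb[0]-Pb[1]))
ey=(L-Rr)[:2]/np.linalg.norm((L-Rr)[:2]); ex=np.array([ey[1],-ey[0]]); O=(L+Rr)[:2]/2
print("yaw",np.arctan2(ex[1],ex[0]),"back",np.arctan2(*(Pb[0]-Pb[1])[[0,1]])*-1,"O",O)
th=O+ex*-40+ey*20; print("thumb by posts",th)
for z in(90,100,110): print(z,ray("top",tp([(313,499)]),z)[0],ray("scene",sp([(579,312)]),z)[0])
C=ray("top",tp([(280,443),(372,463),(345,555),(256,535)]),102);print(C.mean(0),np.linalg.norm(C-np.roll(C,1,0),axis=1))
for n,D in(("top",T),("scene",S)):
    u,v,X=cloud(n,D["d"]); g=D["p"][v,u].astype(int); 
    r=X[:,:2]-th; a=r@ex;b=r@ey
    m=(abs(a)<15)&(abs(b)<15)&(X[:,2]>70); print(n,"floor z",m.sum(),np.median(X[m,2]),X[m,2].std(),X[m].mean(0))
    m=(abs(a)<40)&(abs(b)<40)&(X[:,2]>88)&(abs(g.max(1)-g.min(1))<25)
    print("grey extent a,b",np.percentile(a[m],[2,98]),np.percentile(b[m],[2,98]))
    m=(abs(a-40)<4)&(b<60)&(b>-100)&(X[:,2]>60);print("gate top z",np.percentile(X[m,2],[20,50,80]))
for z in (60,):
    pass
E
```

```text
[[641.73317117 114.41136228 114.        ]
 [581.60080516 -97.39782932 114.        ]] 220.1795519296647
[[ 815.61618926   65.4271924    90.        ]
 [ 754.75555014 -146.9941171    90.        ]] 220.9679391369843
yaw -0.27662034667850083 back -0.27903433687156093 O [611.66698817   8.50676648]
thumb by posts [578.64975164  38.67068685]
90 [579.09128636  38.34655376  90.        ] [582.92450858  24.17222013  90.        ]
100 [579.31696341  38.15904264 100.        ] [578.09672833  35.79932151 100.        ]
110 [579.54264046  37.97153152 110.        ] [573.26894807  47.4264229  110.        ]
[579.37859105  38.00564751 102.        ] [48.43970568 48.04349816 48.77583426 46.46561648]
top floor z 214 100.20465305843976 2.337374262164971 [578.61497904  38.71074413  99.99764445]
grey extent a,b [-24.01659139  25.95493316] [-30.66790663  24.20236035]
gate top z [84.7210281  86.58996397 88.2259412 ]
scene floor z 110 99.19040197554766 1.497184911820403 [578.64502876  38.68044983  99.14566937]
grey extent a,b [-25.55128461  25.25977511] [-25.81439544  25.50129427]
gate top z [66.71773154 83.91070394 85.96916916]
```

```bash
cat >> h.py <<'E'
YAW=-.278
ex=np.array([np.cos(YAW),np.sin(YAW)]); ey=np.array([-ex[1],ex[0]])
TH=np.array([579.,38.4]); HI=TH+40*ex+78.5*ey
TIP=ctrl.tcp_to_tips
def pose(th,tipz,along=78.5,out=45.,sgn=1):
    d=-np.sin(th)*ex-np.cos(th)*ey; n=-np.cos(th)*ex+np.sin(th)*ey
    p=HI+along*d+out*n
    y=np.r_[d,0]*sgn; z=np.array([0,0,-1.]); x=np.cross(y,z)
    return np.r_[p,tipz+TIP],np.c_[x,y,z]
E
python3 - <<'E'
from h import *
for s in(1,-1):
    for t in(0,.4,.8,1.2,1.6,1.7):
        q=ctrl.solve_ik(*pose(t,90,sgn=s)); print(s,t,pose(t,90)[0].round(),None if q is None else np.round(q,2))
E
```

```text
1 0 [574.  40. 115.] [-0.08  0.36  1.66 -0.    1.12  1.77]
1 0.4 [555.  70. 115.] [-0.03  0.33  1.7  -0.    1.11  2.22]
1 0.8 [549. 105. 115.] [ 0.03  0.33  1.7  -0.    1.11  2.68]
1 1.2 [557. 140. 115.] None
1 1.6 [578. 170. 115.] [ 0.14  0.41  1.59 -0.    1.14 -2.69]
1 1.7 [585. 175. 115.] [ 0.15  0.43  1.57 -0.    1.15 -2.58]
-1 0 [574.  40. 115.] [-0.08  0.36  1.66 -0.    1.12 -1.37]
-1 0.4 [555.  70. 115.] [-0.03  0.33  1.7  -0.    1.11 -0.92]
-1 0.8 [549. 105. 115.] [ 0.03  0.33  1.7  -0.    1.11 -0.46]
-1 1.2 [557. 140. 115.] [ 0.1   0.36  1.67 -0.    1.12  0.  ]
-1 1.6 [578. 170. 115.] [ 0.14  0.41  1.59 -0.    1.14  0.45]
-1 1.7 [585. 175. 115.] [ 0.15  0.43  1.57 -0.    1.15  0.56]
```

```bash
python3 - <<'E'
from h import *
ctrl.gripper_to(0,20)
p,R=pose(0,190,sgn=-1); ctrl.move_ptp(p,R)
p,_=pose(0,116,sgn=-1); ctrl.move_l(p,vel=120); ctrl.hold(.2)
F0=sensors.read_state()["force"]; print("F0",F0,sensors.read_state()["t"])
p,_=pose(0,92,sgn=-1); print("hit",ctrl.move_l(p,vel=20,threshold=1.2))
s=sensors.read_state(); print(s["eef_pos"]-[0,0,TIP],s["force"]-F0,s["t"],s["grip_width"])
p,d=optics.grab_frame("scene"); cv2.imwrite("pics/touch.png",cv2.resize(p[150:330,210:430,::-1],None,fx=3.3,fy=3.3))
E
```

```text
F0 [-0.50265905  0.94364368  0.47765787] 4.3833
hit True
[573.95552004  40.03617182  98.79528364] [ 1.63643866 -0.17607254  1.87484889] 5.2 -0.31910825985009067
```

View pics/touch.png

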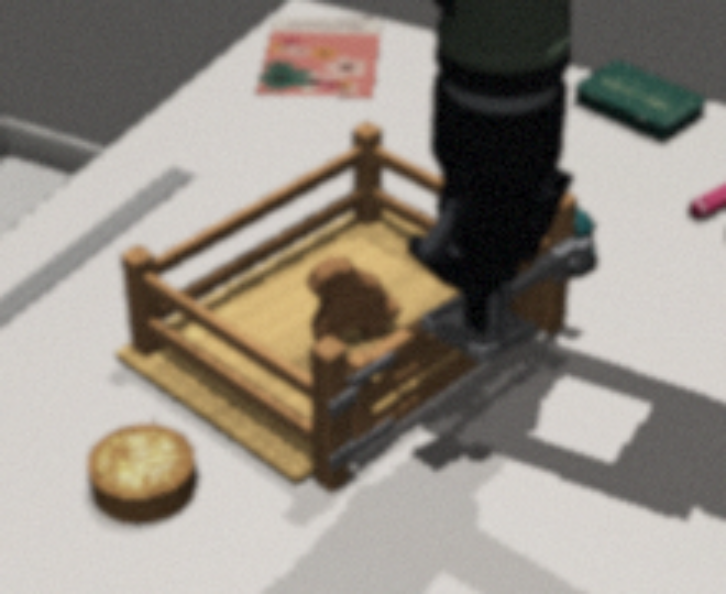

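The fingertips sit in the dish, at (485,335) in the crop, touching at z ≈ 99 as measured. Next I press down to the stop in small steps.

```bash
python3 - <<'E'
from h import *
F0=np.array([-.5,.94,.48]); z=98.
while z>82:
    p,_=pose(0,z,sgn=-1); ctrl.move_l(p,vel=12,threshold=7)
    f=np.mean([(ctrl.hold(.01),sensors.read_state()["force"])[1] for _ in range(5)],0)-F0
    s=sensors.read_state(); print(z,round(s["eef_pos"][2]-TIP,2),f.round(2),round(s["t"],2))
    if f[2]>6: break
    z-=1 if z>90 else .7
E
```

```text
98.0 98.12 [0.56 0.8  1.49] 5.54
97.0 97.05 [0.67 0.53 2.08] 5.83
96.0 95.99 [0.91 0.71 1.88] 6.12
95.0 94.98 [1.65 0.58 1.74] 6.42
94.0 93.97 [1.11 0.44 2.33] 6.71
93.0 92.96 [1.48 0.71 1.87] 7.0
92.0 91.95 [1.03 1.07 1.84] 7.29
91.0 90.94 [1.21 0.51 1.96] 7.58
90.0 89.99 [0.92 1.43 2.76] 7.88
89.3 89.28 [0.93 1.71 2.67] 8.17
88.6 88.59 [0.74 2.04 2.96] 8.46
87.89999999999999 87.88 [0.89 2.11 2.65] 8.75
87.19999999999999 87.21 [0.76 1.86 2.8 ] 9.04
86.49999999999999 86.47 [1.02 2.21 2.65] 9.33
85.79999999999998 85.89 [0.85 2.31 3.16] 9.62
85.09999999999998 85.77 [-0.38  2.23  6.63] 9.92
```

The stop is felt at z ≈ 85.8, a travel of about 13.3 mm. I ease the press slightly and draw the gate out, watching the force.

```bash
cat > arc.py <<'E'
from h import *
F0=np.array([-.5,.94,.48])
def arc(a,b,step,z,vel,lim=8,out=45.):
    for t in np.arange(a,b+1e-6,step):
        p,R=pose(t,z,sgn=-1,out=out); hit=ctrl.move_l(p,R,vel=vel,threshold=lim)
        s=sensors.read_state(); f=s["force"]-F0
        d=-np.sin(t)*ex-np.cos(t)*ey; n=-np.cos(t)*ex+np.sin(t)*ey
        print(round(t,2),hit,"z",round(s["eef_pos"][2]-TIP,2),"dir,n,z",round(f[:2]@d,1),round(f[:2]@n,1),round(f[2],1),round(s["t"],2))
        if hit: return False
    return True
E
python3 - <<'E'
from arc import *
arc(0.03,.24,.03,85.5,20)
p,d=optics.grab_frame("top"); cv2.imwrite("pics/t2.png",cv2.resize(p[150:330,240:440,::-1],None,fx=3.3,fy=3.3))
E
```

```text
0.03 False z 85.86 dir,n,z -0.5 -2.0 4.5 10.2
0.06 False z 85.84 dir,n,z -1.4 -1.8 5.0 10.48
0.09 False z 85.82 dir,n,z -0.4 -2.0 5.3 10.77
0.12 False z 85.81 dir,n,z -0.7 -0.3 5.7 11.05
0.15 False z 85.81 dir,n,z 0.6 -1.2 4.7 11.33
0.18 False z 85.81 dir,n,z -0.6 -1.3 5.6 11.62
0.21 False z 85.78 dir,n,z -0.4 -2.0 6.2 11.9
0.24 False z 85.8 dir,n,z -0.5 -1.3 5.8 12.18
```

View pics/t2.png

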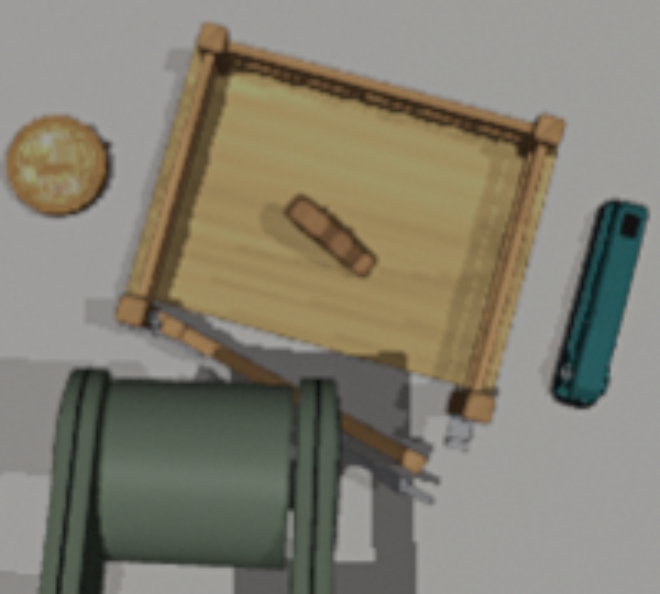

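The gate, from (170,325) to (415,460), has left the catch at (458,430) and is open about 0.22 rad. I keep swinging.

```bash
python3 - <<'E'
from arc import *
print(arc(.3,1.66,.08,85.6,45))
p,d=optics.grab_frame("top"); cv2.imwrite("pics/t3.png",cv2.resize(p[150:330,220:440,::-1],None,fx=3.3,fy=3.3))
E
```

```text
0.3 False z 85.75 dir,n,z -0.8 -1.3 6.0 12.5
0.38 False z 85.74 dir,n,z 0.2 -0.5 4.1 12.81
0.46 False z 85.71 dir,n,z 0.9 -1.2 5.4 13.12
0.54 False z 85.73 dir,n,z -0.6 -0.9 5.0 13.43
0.62 False z 85.72 dir,n,z 0.0 -1.4 5.7 13.73
0.7 False z 85.7 dir,n,z -0.8 -1.4 5.4 14.04
0.78 False z 85.7 dir,n,z 0.3 -1.0 5.1 14.35
0.86 False z 85.64 dir,n,z 1.1 -0.9 5.3 14.66
0.94 False z 85.65 dir,n,z -0.0 -1.1 5.5 14.97
1.02 False z 85.63 dir,n,z 0.2 -1.2 6.0 15.28
1.1 False z 85.61 dir,n,z 0.1 -0.7 5.3 15.58
1.18 False z 85.59 dir,n,z -0.6 -1.4 6.2 15.89
1.26 False z 85.59 dir,n,z -0.0 -1.4 5.8 16.2
1.34 False z 85.55 dir,n,z -0.3 -1.0 6.5 16.51
1.42 False z 85.57 dir,n,z 0.8 0.0 6.7 16.82
1.5 False z 85.53 dir,n,z 0.5 0.2 6.3 17.12
1.58 False z 85.51 dir,n,z -0.4 -0.4 6.0 17.43
1.66 False z 85.5 dir,n,z -0.3 -0.5 5.5 17.74
True
```

View pics/t3.png

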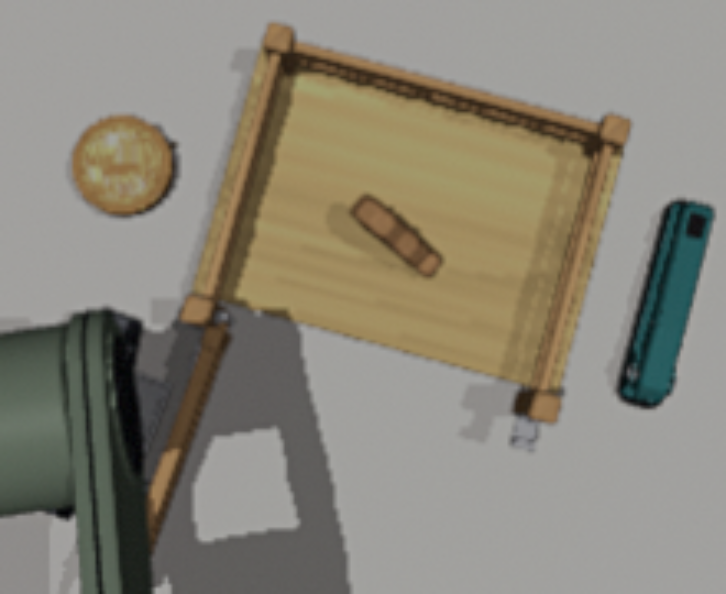

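The gate stands at roughly 1.65 rad, running from (220,330) down to (150,550). I let the thumb piece up gently, withdraw, and check.

```bash
python3 - <<'E'
from arc import *
p,_=pose(1.66,102,sgn=-1); ctrl.move_l(p,vel=15)
p,_=pose(1.66,220,sgn=-1); ctrl.move_l(p,vel=80)
ctrl.set_joints([-1.2]+list(sensors.read_state()["q"][1:])); ctrl.hold(.5)
s=sensors.read_state(); print(s["t"],s["force"])
p,d=optics.grab_frame("top"); cv2.imwrite("pics/t4.png",cv2.resize(p[150:330,220:440,::-1],None,fx=3.3,fy=3.3))
u,v,X=cloud("top",d); g=X[:,:2]-HI; a=g@-ex; b=g@ey
m=(X[:,2]>72)&(X[:,2]<95)&(a>20)&(a<200)&(abs(b)<30)&(p[v,u,0].astype(int)-p[v,u,2]>30)
k=np.polyfit(a[m],b[m],1); print(m.sum(),"angle",np.pi/2+np.arctan(k[0]))
E
```

```text
23.8333 [-0.08993275 -0.6902123   0.42245248]
443 angle 1.682318817080838
```

View pics/t4.png

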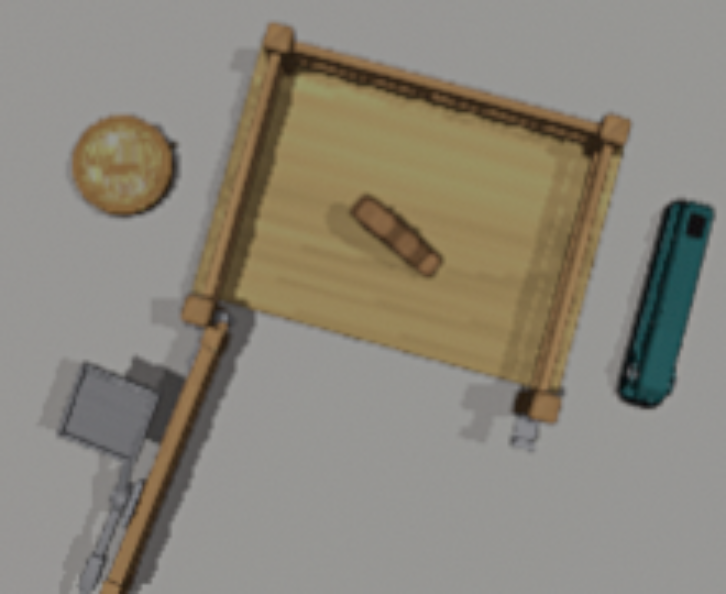

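The gate stands open at about 1.68 rad, from (215,330) to (110,590). The animal, tape roll and stapler are unmoved, and the robot is clear.

```bash
python3 -c "
from plant import ctrl
print(ctrl.finish_job())"
```

```text
the job is handed in; nothing more can be done
None
```

The gate is unlatched and stands open at about 1.68 rad, a little past square; the animal, tape roll and stapler look unmoved in the pictures, and the job was handed in at about 24 s.

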